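# Index a rod carrier between centres and sand the rods on it

### The arm

A 7-joint arm with a two-finger parallel gripper is mounted at the origin on the work surface; the furniture and walls round the work are solid. World frame = base frame: x ahead of the robot, y to its left, z up, the work surface at z = 0. Lengths are in m, angles in degrees, forces in N, time in s.
With the tool pointing down it reaches from about 0.35 to 0.775 m from the base axis. Payload 3.1 kg.
Tool frame: the origin (TCP) lies on the centre line of the jaws, within the pads' length; the fingertips stand 17 mm ahead of it and the grasp point (between the pads) lies 2 mm behind it (robot.tip_reach is the distance from the TCP to the fingertips, in m); z points along the fingers, y is the line along which they close (so a half turn about z gives the same grasp; the last joint's range is limited). The gripper opens to 85 mm and grips with 20 to 120 N. Pads are 22 mm wide; open, the fingers measure 114 mm over their backs; the gripper's body (76 mm by 85 mm) begins 54 mm behind the grasp point. The pads swing forward as they close: fully open they stand 13 mm farther back than shut.
Start: joints at [72.783, 17.813, 0.802, 86.603, -0.252, 75.585, -1.558], TCP at [0.141, -0.532, 0.248] pointing down, gripper open.
Joint ranges: [-154.91, 154.91], [-16.99, 109.72], [-72.82, 74.43], [7.12, 147.25], [-82.49, 262.49], [11.32, 116.49], [-174.64, 174.64]. Speed limits (degrees/s): [159.86, 159.86, 180, 180, 180, 180, 180].

### API

Orientations are given as [roll, pitch, yaw] about the fixed x, y, z axes, in that order (R = Rz(yaw) Ry(pitch) Rx(roll)).
In Python, from station import robot, fingers, vision, workorder, recognise gives the robot as it stands. Calls block until the motion is done:
- robot.move_to(position, orientation): joint-space move of the TCP to a pose.
- robot.line_to(position, orientation=None, velocity=0.15, f_stop=None): straight line of the TCP; orientation=None keeps the orientation; velocity is the mean speed in m/s. With f_stop (N) it stops when the force on the tool has changed by that much, and returns True; else False.
- robot.move_j(angles): joint-space move.
- fingers.gripper_to(opening, force=None): opening from 0.0 (shut) to 1.0 (fully open); force is the grip in N (None keeps the last); returns when the fingers have stopped.
- robot.pause(seconds).
- robot.inverse_kinematics(position, orientation): joint angles nearest the present ones, or None.
- vision.grab_frame(name): name is "scene" or "top" or "wrist"; returns the picture (400x640x3 uint8, red, green, blue); there is no depth.
- vision.calibration(name): a dict with "mtx" (3x3 intrinsics, pixels), "k1" (the pictures are not rectified: a ray, as slopes to the right and down, at radius r is drawn at 1 + k1 r^2 times it, then the intrinsics apply), "extrinsics" (4x4, takes a point from world to camera coordinates); the wrist camera has in their place "T_tool_cam" (4x4, takes a point from camera to tool coordinates, whose origin is the TCP and whose axes are the flange's). Camera axes: x right, y up, looking along -z (the intrinsics and any distortion apply to the point x, -y, -z); pixel columns grow to the right and rows downward; lengths in m; the calibration is good to about 2 mm. A picture is of the moment at which its call begins: read the wrist's pose just before it. calibration takes no time and is no camera call.
A pose or a line that the arm cannot do raises robot.PlanningError and nothing moves.
- workorder.close_job(): hands the job in; it is judged then, once.
Trained networks look in the newest picture that a camera, given by its name, has taken for a name from the list of things; names that differ only in an ending like _2 or _b are one class to them, and where a whole thing is asked for, a point or a joint stands for the part that bears it (a point fixed in the world has none). Each returns a list of dicts, best first, with "p" (0 to 1); they miss things now and then, are a little off and sometimes report something else, mostly with a low value. They report only what shows in the picture. A call takes as long as a camera call.
- recognise(label, camera): "rect" ([centre column, centre row, width, height] in pixels, round what is visible of it).
Readings, each from a call of its own:
- robot.current_time_s(): time.
- robot.current_joint_positions(): joint angles.
- robot.current_dq(): joint speeds.
- robot.current_joint_torque(): joint torques, N m.
- robot.current_tool_pos(): TCP position.
- robot.current_eef_rot(): TCP orientation.
- robot.current_contact_force(): force on the tool from outside, world axes, zero at the start.
- robot.current_torque(): the same for the moment, N m.
- robot.current_finger_gap(): opening from 0.0 (shut) to 1.0 (fully open).
- robot.current_gripper_force(): force on a finger pad.
Only numpy, scipy, OpenCV 4.12 (cv2) and the standard library are available. Lean on these libraries where they do the work, as an engineer would, in place of code of your own. Each camera call takes 0.05 s, during which the arm holds its last target. There are 200 camera calls.

### The job

Turn the wooden carrier that hangs between the two centres, by the ball knobs of its star wheel, until its notched side faces straight up, and then lay every wooden rod that lies in the rack into a notch pair of its own. Next pick up the sanding block by its rib and rub it over all the rods at once, lightly and without losing contact, in one stroke from the star-wheel end to the far end of the rods. Finally set the block back flat on its cork mat, sole down, leaving the rods in their notches, the notched side up and everything else on the table where it was.

Things in the scene. Friction and masses are not known exactly. Their poses are not given: they have to be found in the camera images.
- stand: fixed wooden stand: base board 130 (x) x 250 (y) x 14 mm with two upright stocks (56 x 24 mm, tops 118 mm above the table) at y = +108 and -108 mm that hold the carrier between steel centres. Origin on the table under the middle; y axis parallel to the carrier's axis of rotation, which runs 105 mm above the table; the star wheel is outside the +y stock.
- arbor (a joint): angle of the carrier (rad) about the stand's y axis, right-handed (a growing angle carries the top towards the stand's +x). 0 or any whole turn: notched side straight up. Starts 0.85 rad or more away from that. No stops; friction of 0.3 N m (about 4 N at a knob) holds it where it is left. The carrier is a 136 x 176 x 16 mm board centred on the axis.
- seat (a point): point that turns with the carrier, 28.7 mm from its axis on the notched side, midway between the combs: where the centre of a rod lies when seated in the middle notches. z: out of the notched side; y: along the axis, towards the star wheel; x: across, other seats at x = +44 and -44 mm.
- comb_wheel (a point): middle notch's bottom in the comb at the star-wheel end, turns with the carrier. Each of the two combs is 14 mm wide and has three 90-degree V notches 44 mm apart across the axis, 14 mm deep and 28 mm wide at the mouth; its teeth reach 30 mm from the axis.
- comb_far (a point): the same in the other comb, 120 mm away. Between the combs the board's face is free, 8 mm from the axis, but for the 32 mm thick shaft along its middle (16 mm from the axis). End plates 84 mm either way from the middle, reaching 30 mm from the axis, keep rods from sliding out lengthwise.
- knob_a (a point): the first of the four ball knobs of the star wheel: its centre, 78 mm from the axis and 142 mm from the middle of the stand towards its +y; on the notched side (straight up when that side is up). Black ball of 20 mm diameter on a 9 mm thick spoke. The plane of the knobs is 22 mm outside the stock's outer face.
- knob_b (a point): the second of the four ball knobs of the star wheel: its centre, a quarter turn from knob_a, towards the seat's +x
- knob_c (a point): the third of the four ball knobs of the star wheel: its centre, opposite knob_a
- knob_d (a point): the fourth of the four ball knobs of the star wheel: its centre, opposite knob_b
- rod_rack: fixed rack of the rods, right of the stand, beside the cork mat: board 180 (x) x 190 (y) x 8 mm, two battens across it (20 mm wide, tops 22 mm above the table) at y = +58 and -58 mm, with low stops 28 mm high that make three lanes 52 mm apart in x, where a rod can roll about 7 mm either way. Only the board is below between the battens. End walls 32 mm high at y = +92, -92 mm. Origin on the table.
- rod_1: smooth round wooden rod, 18 mm diameter, 150 mm long, about 35 g; origin at its centre, y along its length. Lies in a lane of the rack at the start, centre 31 mm above the table, along the rack's y; it rolls when pushed. Two or three rods are there.
- rod_2: smooth round wooden rod, 18 mm diameter, 150 mm long, about 35 g; origin at its centre, y along its length. Lies in a lane of the rack at the start, centre 31 mm above the table, along the rack's y; it rolls when pushed. Two or three rods are there.
- rod_3: smooth round wooden rod, 18 mm diameter, 150 mm long, about 35 g; origin at its centre, y along its length. Lies in a lane of the rack at the start, centre 31 mm above the table, along the rack's y; it rolls when pushed. Two or three rods are there.
- sanding_block: sanding block, 180 g: sole board 116 (x) x 50 (y) x 14 mm with a flat grey underside, hung on a swivel (about y, up to 0.12 rad either way, weak spring to level) under a rib to hold, 80 (x) x 22 (y) mm, from 19 to 49 mm above the underside. Origin at the centre of the underside. Used with its long side across the rods, spanning all three notches, and moved along its y.
- pad (a joint): swivel angle (rad) of the block's sole under its rib, about the block's y, 0 when level. The sole can bear on two rods only if the middle of the rib is over the gap between them, so two rods go best into the outer notches.
- block_rest: fixed cork mat 150 (x) x 90 (y) x 6 mm, right of the stand beside the rack, on which the block stands at the start; origin on the table under its centre
- ink_pot: square ink bottle with ribbed black cap, 54x54x60 mm; bystander, to be left alone; origin under its middle
- matchbox: matchbox 37x52x14 mm, lying; bystander, to be left alone; origin under its middle
- pliers: small long-nose pliers 55x130x12 mm, lying; bystander, to be left alone; origin under its middle

How it is judged (in metres and radians):
On the way, in this order (a step that is already met when the one before it is completed fails the run):
1. the notched side of the carrier faces up (angle between seat's own z axis and vertical below 0.12 rad), for 0.3 s.
2. every rod lies in its notches, the notched side up, nothing held (angle between seat's own z axis and vertical below 0.12 rad and z of rod_1 in the frame of seat between -0.006 and 0.005 m and x of rod_1 in the frame of seat between -0.054 and 0.054 m and y of rod_1 in the frame of seat between -0.02 and 0.02 m and angle between the y axis of each of rod_1, rod_2, rod_3 and the y axis of seat, either way round below 0.06 rad and z of rod_2 in the frame of seat between -0.006 and 0.005 m and x of rod_2 in the frame of seat between -0.054 and 0.054 m and y of rod_2 in the frame of seat between -0.02 and 0.02 m and z of rod_3 in the frame of seat between -0.006 and 0.005 m and x of rod_3 in the frame of seat between -0.054 and 0.054 m and y of rod_3 in the frame of seat between -0.02 and 0.02 m and contact force between the fingers and rod_1 below 0.1 N and contact force between the fingers and rod_2 below 0.1 N and contact force between the fingers and rod_3 below 0.1 N), for 0.3 s.
3. the held block rubs all the rods at their star-wheel end (angle between seat's own z axis and vertical below 0.12 rad and y of sanding_block in the frame of seat above 0.03 m and x of sanding_block in the frame of seat between -0.035 and 0.035 m and angle between the y axis of sanding_block and the y axis of seat, either way round below 0.25 rad and contact force between sanding_block and rod_1 between 0.1 and 20 N and contact force between sanding_block and rod_2 between 0.1 and 20 N and contact force between sanding_block and rod_3 between 0.1 and 20 N and contact force between the fingers and sanding_block above 0.5 N).
4. still in contact, a third of the way (angle between seat's own z axis and vertical below 0.12 rad and y of sanding_block in the frame of seat between 0.01 and 0.022 m and x of sanding_block in the frame of seat between -0.035 and 0.035 m and angle between the y axis of sanding_block and the y axis of seat, either way round below 0.25 rad and contact force between sanding_block and rod_1 between 0.1 and 20 N and contact force between sanding_block and rod_2 between 0.1 and 20 N and contact force between sanding_block and rod_3 between 0.1 and 20 N and contact force between the fingers and sanding_block above 0.5 N).
5. still in contact at the middle (angle between seat's own z axis and vertical below 0.12 rad and y of sanding_block in the frame of seat between -0.006 and 0.006 m and x of sanding_block in the frame of seat between -0.035 and 0.035 m and angle between the y axis of sanding_block and the y axis of seat, either way round below 0.25 rad and contact force between sanding_block and rod_1 between 0.1 and 20 N and contact force between sanding_block and rod_2 between 0.1 and 20 N and contact force between sanding_block and rod_3 between 0.1 and 20 N and contact force between the fingers and sanding_block above 0.5 N).
6. still in contact, two thirds of the way (angle between seat's own z axis and vertical below 0.12 rad and y of sanding_block in the frame of seat between -0.022 and -0.01 m and x of sanding_block in the frame of seat between -0.035 and 0.035 m and angle between the y axis of sanding_block and the y axis of seat, either way round below 0.25 rad and contact force between sanding_block and rod_1 between 0.1 and 20 N and contact force between sanding_block and rod_2 between 0.1 and 20 N and contact force between sanding_block and rod_3 between 0.1 and 20 N and contact force between the fingers and sanding_block above 0.5 N).
7. the block rubs the far end of the rods (angle between seat's own z axis and vertical below 0.12 rad and y of sanding_block in the frame of seat below -0.03 m and x of sanding_block in the frame of seat between -0.035 and 0.035 m and angle between the y axis of sanding_block and the y axis of seat, either way round below 0.25 rad and contact force between sanding_block and rod_1 between 0.1 and 20 N and contact force between sanding_block and rod_2 between 0.1 and 20 N and contact force between sanding_block and rod_3 between 0.1 and 20 N and contact force between the fingers and sanding_block above 0.5 N).
At the end, for the whole second after the job is handed in: The carrier's notched side is up within 0.12 rad; every rod lies at rest in its notches, within 20 mm of the middle lengthwise; the block stands flat, sole down, on the cork mat, its centre within 30 mm of the mat's centre (angle between seat's own z axis and vertical below 0.12 rad and z of rod_1 in the frame of seat between -0.006 and 0.005 m and x of rod_1 in the frame of seat between -0.054 and 0.054 m and y of rod_1 in the frame of seat between -0.02 and 0.02 m and angle between the y axis of each of rod_1, rod_2, rod_3 and the y axis of seat, either way round below 0.06 rad and z of rod_2 in the frame of seat between -0.006 and 0.005 m and x of rod_2 in the frame of seat between -0.054 and 0.054 m and y of rod_2 in the frame of seat between -0.02 and 0.02 m and z of rod_3 in the frame of seat between -0.006 and 0.005 m and x of rod_3 in the frame of seat between -0.054 and 0.054 m and y of rod_3 in the frame of seat between -0.02 and 0.02 m and linear speed of each of rod_1, rod_2, rod_3 below 0.03 m/s and horizontal distance between sanding_block and block_rest below 0.03 m and height (world z) of sanding_block below 0.012 m and angle between sanding_block's own z axis and vertical below 0.1 rad and linear speed of sanding_block below 0.02 m/s); the robot touches nothing.
It fails at once if a bystander was moved more than 4 cm (distance of any of ink_pot, matchbox, pliers from where it was at the start of the episode above 0.04 m).
Of rod_1, rod_2, rod_3 only 2 to 3 are there at a start; the rules pass over those that are not, and their reading is None.
At some moment in a run one of sanding_block may be knocked a few centimetres aside while the robot is not near it.
Once in a run the grip may slacken for a moment while it holds something.
It also fails if it takes over 210 s, if anything falls off the work surface, if the arm or the gripper's body presses on something with over 40 N, if the wrist force passes 120 N, or if a joint passes its speed limit or range.

## Working session

There is one attempt and no reset: what is moved stays moved. The work goes in short steps, each a Python script; the robot and the scene stay as the last script left them, time stands still between calls to the robot, and variables do not carry over. Pictures are saved under pics/ and viewed, at most 14 in all, crops included, and the job is handed in when it is done.

```bash
ls; mkdir -p pics; cat > h.py <<'E'
import numpy as np, cv2
from station import robot, fingers, vision, workorder, recognise
from scipy.spatial.transform import Rotation as R
def snap(cam,fn=None):
    im=vision.grab_frame(cam)
    if fn: cv2.imwrite('pics/'+fn,im[:,:,::-1])
    return im
E
python3 - <<'E'
from h import *
for c in ['scene','top']:
    snap(c,c+'0.png'); k=vision.calibration(c); print(c,k)
    for n in ['stand','seat','comb_wheel','comb_far','knob_a','rod_rack','rod_1','sanding_block','block_rest','ink_pot','matchbox','pliers']:
        print(n,[(np.round(d['rect']).tolist(),round(d['p'],2)) for d in recognise(n,c)])
print(vision.calibration('wrist'))
E
```

```text
pics
scene {'mtx': array([[420.92491409,   0.        , 316.86054424],
       [  0.        , 420.92491409, 196.75332864],
       [  0.        ,   0.        ,   1.        ]]), 'k1': -0.09427812232916614, 'extrinsics': array([[-0.7927008 , -0.60934832,  0.01789028,  0.39321149],
       [ 0.35537021, -0.43805791,  0.82572228, -0.29185665],
       [-0.49531551,  0.66090838,  0.5637931 , -0.85647738],
       [ 0.        ,  0.        ,  0.        ,  1.        ]])}
stand []
seat [([272.0, 273.0, 111.0, 131.0], 0.76)]
comb_wheel [([355.0, 208.0, 91.0, 54.0], 0.71), ([270.0, 272.0, 117.0, 129.0], 0.55)]
comb_far [([274.0, 271.0, 111.0, 131.0], 0.57)]
knob_a [([271.0, 273.0, 108.0, 130.0], 0.73), ([366.0, 210.0, 34.0, 31.0], 0.55), ([286.0, 222.0, 20.0, 24.0], 0.45), ([396.0, 185.0, 36.0, 32.0], 0.33)]
rod_rack [([352.0, 207.0, 90.0, 56.0], 0.61)]
rod_1 [([350.0, 202.0, 36.0, 21.0], 0.71), ([365.0, 212.0, 36.0, 30.0], 0.62), ([336.0, 194.0, 39.0, 24.0], 0.56)]
sanding_block [([319.0, 192.0, 4.0, 8.0], 0.7), ([395.0, 184.0, 36.0, 32.0], 0.63)]
block_rest [([404.0, 193.0, 23.0, 13.0], 0.63)]
ink_
[... 1093 characters left out ...]
, 35.0], 0.88)]
ink_pot [([312.0, 180.0, 20.0, 25.0], 0.73)]
matchbox [([436.0, 238.0, 42.0, 20.0], 0.58), ([384.0, 166.0, 17.0, 23.0], 0.47)]
pliers []
{'mtx': array([[276.86034521,   0.        , 321.45888026],
       [  0.        , 276.86034521, 204.76057761],
       [  0.        ,   0.        ,   1.        ]]), 'k1': -0.027395805216983888, 'T_tool_cam': array([[-8.57191439e-05,  9.64568298e-01,  2.63833263e-01,
         6.64353936e-02],
       [ 9.99999430e-01, -1.98162282e-04,  1.04937545e-03,
        -4.38601419e-04],
       [ 1.06447610e-03,  2.63833203e-01, -9.64567731e-01,
        -1.25240366e-01],
       [ 0.00000000e+00,  0.00000000e+00,  0.00000000e+00,
         1.00000000e+00]])}
```

```bash
python3 -c "
import cv2
t=cv2.imread('pics/top0.png')[130:310,150:510];s=cv2.imread('pics/scene0.png')[150:360,190:450]
cv2.imwrite('pics/t0c.png',cv2.resize(t,(800,400),interpolation=3));cv2.imwrite('pics/s0c.png',cv2.resize(s,(743,600),interpolation=3))"
```

```text
(no output)
```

View pics/t0c.png

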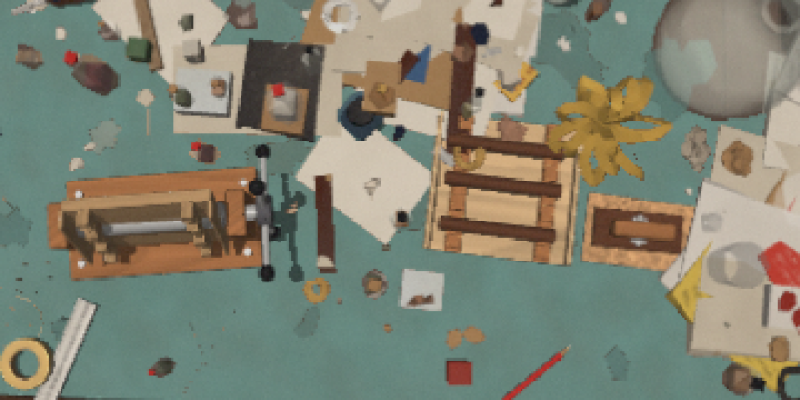

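View pics/s0c.png

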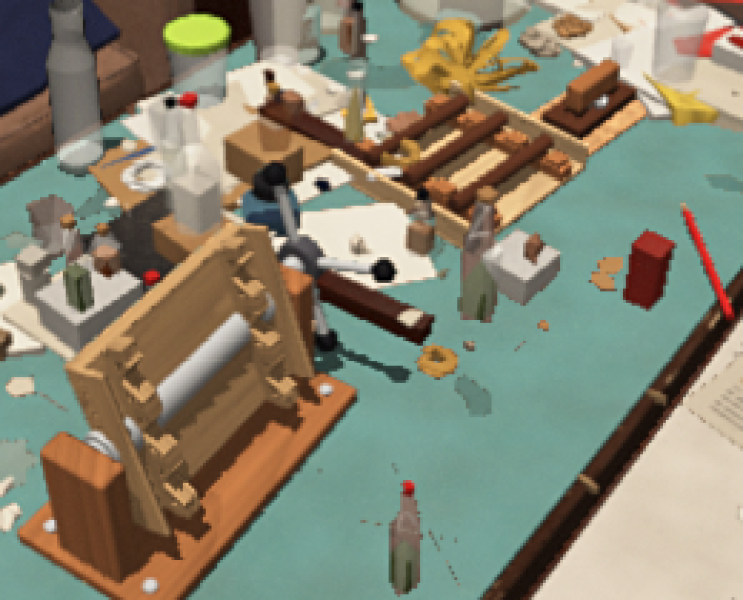

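The top view shows the stand with its star wheel toward world −y, three rods in the rack and the block on its mat. In the scene view the notched side faces the robot. In the scene crop the knobs are at (272,180), (383,270) and (322,338). In the top crop they are at (262,152), (258,187) and (267,272). Next I fit the poses.

```bash
cat >> h.py <<'E'
cal={c:vision.calibration(c) for c in ('scene','top','wrist')}
def Tw2c(cam,tool=None):
    if cam!='wrist': return cal[cam]['extrinsics']
    p,o=tool if tool is not None else (robot.current_tool_pos(),robot.current_eef_rot())
    T=np.eye(4);T[:3,:3]=R.from_euler('xyz',o,degrees=True).as_matrix();T[:3,3]=p
    return np.linalg.inv(T@cal['wrist']['T_tool_cam'])
def proj(P,cam,T=None):
    T=Tw2c(cam) if T is None else T
    P=np.atleast_2d(P)@T[:3,:3].T+T[:3,3]
    s=np.c_[P[:,0],-P[:,1]]/-P[:,2:]
    s=s*(1+cal[cam]['k1']*(s**2).sum(1,keepdims=True))
    M=cal[cam]['mtx'];return s@np.diag([M[0,0],M[1,1]])+M[:2,2]
def onplane(px,z,cam,T=None):
    T=Tw2c(cam) if T is None else T
    M=cal[cam]['mtx'];d=(np.array(px,float)-M[:2,2])/[M[0,0],M[1,1]];s=d.copy()
    for _ in range(20): s=d/(1+cal[cam]['k1']*(s@s))
    v=T[:3,:3].T@[s[0],-s[1],-1];o=-T[:3,:3].T@T[:3,3]
    return o+v*(z-o[2])/v[2]
def stand_pts(P,x,y,yaw):
    c,s=np.cos(yaw),np.sin(yaw);P=np.atleast_2d(P)
    return P@np.array([[c,s,0],[-s,c,0],[0,0,1]])+[x,y,0]
def knob(th): return [.078*np.sin(th),.142,.105+.078*np.cos(th)]
E
python3 - <<'E'
from h import *
from scipy.optimize import least_squares
tp=lambda x,y:(150+x/2.2222,130+y/2.2222); sp=lambda x,y:(190+x/2.858,150+y/2.857)
tk=[tp(262,152),tp(258,187),tp(267,272)]; sk=[sp(272,180),sp(383,270),sp(322,338)]
H=np.pi/2
# base board top corners (stand frame) top: (67,182)=-x? far-left
tb=[((-.065,-.125,.014),tp(67,182)),((.065,-.125,.014),tp(73,280))]
sb=[((.028,-.12,.118),sp(100,465)),((.065,.125,.014),sp(357,392))]
def f(v):
    x,y,yaw,th=v;r=[]
    K=lambda k:stand_pts(knob(th+k*H),x,y,yaw)
    # a=0 robot side, d=-1 top, c=2 far, b=1 bottom
    for k,p in zip((2,-1,0),tk): r.append(proj(K(k),'top')[0]-p)
    for k,p in zip((-1,0,1),sk): r.append(proj(K(k),'scene')[0]-p)
    for P,p in tb: r.append(proj(stand_pts(P,x,y,yaw),'top')[0]-p)
    for P,p in sb: r.append(proj(stand_pts(P,x,y,yaw),'scene')[0]-p)
    return np.ravel(r)
for th in (.9,1.4):
    s=least_squares(f,[.5,.2,np.pi,th],loss='soft_l1');print(s.x,s.cost,np.round(f(s.x).reshape(-1,2),1).tolist())
for n,p,z in [('rackTL',tp(437,115),.008),('rackTR',tp(580,130),.008),('rackBR',tp(572,265),.008),('rackBL',tp(425,248),.008),('matTL',tp(590,193),.006),('matBL',tp(583,262),.006),('matTR',tp(693,202),.006),
 ('rod1L',tp(448,137),.031),('rod1R',tp(563,155),.031),('rod2L',tp(445,178),.031),('rod2R',tp(560,192),.031),('rod3L',tp(441,222),.031),('rod3R',tp(557,237),.031),('ribL',tp(614,228),.049),('ribR',tp(677,234),.049),('ink',(312,180),.03),('mb',(384,166),.01)]: print(n,onplane(p,z,'top').round(3))
print(robot.tip_reach)
E
```

```text
[0.44712926 0.26876661 3.24489776 1.28224655] 13.672804798918543 [[0.0, -0.6], [-0.7, -0.1], [-0.3, 0.1], [1.0, -3.1], [0.1, -0.1], [0.8, -0.3], [-0.9, -1.3], [-1.6, -0.5], [0.5, 7.2], [0.2, -2.5]]
[0.44712926 0.26876661 3.24489776 1.28224655] 13.672804798918582 [[0.0, -0.6], [-0.7, -0.1], [-0.3, 0.1], [1.0, -3.1], [0.1, -0.1], [0.8, -0.3], [-0.9, -1.3], [-1.6, -0.5], [0.5, 7.2], [0.2, -2.5]]
rackTL [ 0.598 -0.085  0.008]
rackTR [ 0.584 -0.274  0.008]
rackBR [ 0.406 -0.265  0.008]
rackBL [ 0.424 -0.073  0.008]
matTL [ 0.501 -0.288  0.006]
matBL [ 0.411 -0.279  0.006]
matTR [ 0.493 -0.426  0.006]
rod1L [ 0.566 -0.098  0.031]
rod1R [ 0.547 -0.247  0.031]
rod2L [ 0.513 -0.095  0.031]
rod2R [ 0.499 -0.244  0.031]
rod3L [ 0.457 -0.091  0.031]
rod3R [ 0.441 -0.24   0.031]
ribL [ 0.454 -0.31   0.049]
ribR [ 0.448 -0.391  0.049]
ink [0.597 0.016 0.03 ]
mb [ 0.648 -0.193  0.01 ]
0.017
```

```bash
cat >> h.py <<'E'
SX,SY,SYAW=.44713,.26877,3.2449
def down(yaw): return [180,0,yaw]
E
python3 - <<'E'
from h import *
print(robot.current_eef_rot())
K=lambda th:stand_pts(knob(th),SX,SY,SYAW)[0]
th0=1.282-np.pi/2
o=down(np.degrees(SYAW)-180)
k=K(th0);print(k, robot.inverse_kinematics(list(k+[0,0,.003]),o), robot.inverse_kinematics(list(K(-np.pi/2)),o))
fingers.gripper_to(.52)
robot.move_to([.2,-.45,.34],o)
robot.move_to(list(k+[0,0,.11]),o)
snap('wrist','w1.png'); print([(np.round(d['rect']).tolist(),round(d['p'],2)) for d in recognise('knob_a','wrist')], proj(k,'wrist'),proj(K(1.282),'wrist'),proj(K(1.282+np.pi),'wrist'),robot.current_time_s())
E
```

```text
[-1.79999355e+02  1.18964512e-03  1.48294440e+01]
[0.48386942 0.12981789 0.17976982] [  26.73991007   24.70594155  -57.80464408   98.52414205   22.22964454
   69.21322167 -120.86952481] [  18.3817082    34.28035199  -49.25551063   95.67805951   28.50215388
   63.41213954 -123.16446754]
[([204.0, 209.0, 253.0, 148.0], 0.81), ([527.0, 181.0, 172.0, 145.0], 0.67), ([608.0, 227.0, 65.0, 44.0], 0.39)] [[320.88856264 207.39429486]] [[321.24390099 275.43040465]] [[320.9845459  141.64300392]] 4.8
```

View pics/w1.png

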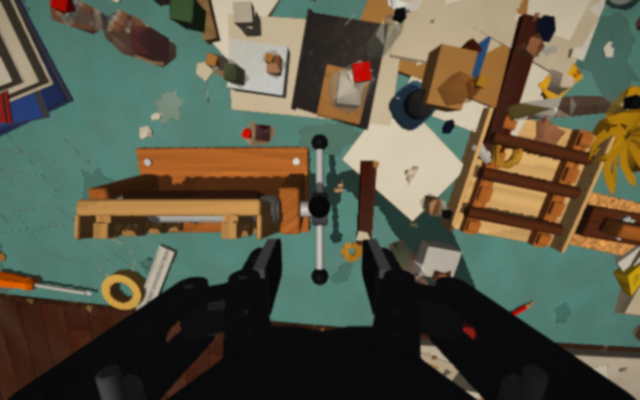

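The knobs appear at (319,143), (318,207) and (319,277), within 2 px of my model. I grip the top one and turn.

```bash
python3 - <<'E'
from h import *
K=lambda th:stand_pts(knob(th),SX,SY,SYAW)[0]+[0.000,.0012,.003]
th0=1.282-np.pi/2
robot.line_to(list(K(th0)),f_stop=15)
fingers.gripper_to(0,force=40)
print('gap',robot.current_finger_gap(),robot.current_gripper_force())
for th in np.linspace(th0,-np.pi/2,9)[1:]:
    robot.line_to(list(K(th)),velocity=.08)
    print(round(th,2),np.round(robot.current_contact_force(),1),round(robot.current_finger_gap(),3))
T=robot.current_tool_pos();print(T,K(-np.pi/2))
E
```

```text
gap 0.20130332770989529 38.95394504070282
-0.45 [ 2.8 -0.5  3.9] 0.205
-0.61 [ 4.7 -0.2  1.6] 0.202
-0.77 [ 5.5 -0.4  3.4] 0.205
-0.93 [5.6 0.4 2.3] 0.202
-1.09 [ 6.1 -0.2  0.8] 0.204
-1.25 [ 6.8 -0.7  0.1] 0.202
-1.41 [8.3 0.2 0.5] 0.205
-1.57 [ 7.5  1.2 -2.1] 0.207
[0.54135147 0.13674705 0.10793991] [0.53935771 0.13677071 0.108     ]
```

```bash
python3 - <<'E'
from h import *
K=lambda th:stand_pts(knob(th),SX,SY,SYAW)[0]
fingers.gripper_to(.5)
p=robot.current_tool_pos(); robot.line_to([p[0],p[1],.26])
o=down(np.degrees(SYAW)-180)
c=stand_pts([.06,0.03,0],SX,SY,SYAW)[0]
robot.move_to([c[0],c[1],.36],o)
snap('wrist','w2.png');snap('scene','s2.png')
print([(n,proj(K(t),'wrist').round(1).tolist(),proj(K(t),'scene').round(1).tolist()) for n,t in (('a',0),('b',np.pi/2),('d',-np.pi/2))])
S=lambda x,y,z:proj(stand_pts([x,y,.105+z],SX,SY,SYAW),'wrist').round(1).tolist()
for y in (.06,-.06): print([S(x,y,.016) for x in (-.044,0,.044)], [S(x,y,.03) for x in (-.066,-.022,.022,.066)])
import cv2
cv2.imwrite('pics/w2c.png',cv2.resize(cv2.imread('pics/w2.png')[80:300,180:480],(800,587),interpolation=2))
E
```

```text
[('a', [[425.1, 136.2]], [[294.7, 212.0]]), ('b', [[400.0, 191.7]], [[325.1, 252.7]]), ('d', [[408.2, 71.2]], [[267.3, 228.2]])]
[[[343.9, 98.3]], [[343.3, 135.0]], [[342.8, 169.4]]] [[[345.1, 77.1]], [[344.5, 116.5]], [[343.9, 153.4]], [[343.4, 188.0]]]
[[[246.8, 99.0]], [[249.2, 135.5]], [[251.6, 169.9]]] [[[242.3, 77.9]], [[245.0, 117.1]], [[247.7, 153.9]], [[250.2, 188.5]]]
```

View pics/w2.png

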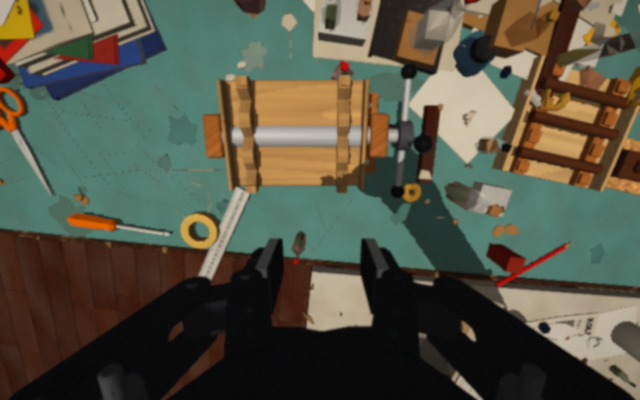

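The notched side is up. Knob a appears at about (423,144) where I expected (425,136), so some tilt remains. I measure it.

```bash
python3 - <<'E'
from h import *
from scipy.optimize import least_squares
K=lambda th:stand_pts(knob(th),SX,SY,SYAW)[0]
def cent(im,p,r=9):
    x,y=np.round(p).astype(int);w=im[y-r:y+r+1,x-r:x+r+1].max(2)<45
    ys,xs=np.nonzero(w);return (x-r+xs.mean(),y-r+ys.mean(),len(xs))
w=cv2.imread('pics/w2.png');s=cv2.imread('pics/s2.png')
T=Tw2c('wrist')
mw=[cent(w,p) for p in ((423,144),(398,191),(409,72))]
print(mw)
q=[0,np.pi/2,-np.pi/2]
f=lambda v:np.ravel([proj(stand_pts(knob(v[3]+a),*v[:3]),'wrist',T)[0]-m[:2] for a,m in zip(q,mw)]+[(v[:3]-[SX,SY,SYAW])*[300,300,300]])
r=least_squares(f,[SX,SY,SYAW,0]);print(r.x,r.fun.round(1))
cv2.imwrite('pics/s2c.png',cv2.resize(s[180:300,200:360],(800,600),interpolation=2))
for t in (0,.1):print(t,[(proj(K(t+a),'scene')[0]-[200,180])*5 for a in (0,np.pi/2)])
E
```

```text
[(np.float64(423.10283687943263), np.float64(143.5), 282), (np.float64(396.22435897435895), np.float64(191.26282051282053), 156), (np.float64(409.6919431279621), np.float64(69.76303317535545), 211)]Traceback (most recent call last):
  File "<stdin>", line 13, in <module>
    return func(*args, **kwargs)
    vector_fun = VectorFunction(
        fun_wrapped,
    ...<6 lines>...
        workers=workers
    )
    self._update_fun()
    ~~~~~~~~~~~~~~~~^^
    self.f = self.fun_wrapped(xp_copy(self.x))
             ~~~~~~~~~~~~~~~~^^^^^^^^^^^^^^^^^
    return np.atleast_1d(self.fun(x))
                         ~~~~~~~~^^^
    return self.f(x, *self.args, **self.kwargs)
           ~~~~~~^^^^^^^^^^^^^^^^^^^^^^^^^^^^^^
  File "<stdin>", line 12, in <lambda>
    return asanyarray(a).ravel(order=order)
           ~~~~~~~~~~^^^
ValueError: setting an array element with a sequence. The requested array has an inhomogeneous shape after 1 dimensions. The detected shape was (4,) + inhomogeneous part.
```

```bash
python3 - <<'E'
from h import *
from scipy.optimize import least_squares
T=Tw2c('wrist')
mw=[(423.1,143.5),(397.5,191.3),(409.2,71)]
q=[0,np.pi/2,-np.pi/2]
f=lambda v:np.concatenate([proj(stand_pts(knob(v[3]+a),*v[:3]),'wrist',T)[0]-m[:2] for a,m in zip(q,mw)]+[(v[:3]-[SX,SY,SYAW])*[300,300,300]])
r=least_squares(f,[SX,SY,SYAW,0]);print(r.x,r.fun.round(1))
K=lambda th:stand_pts(knob(th),*r.x[:3])[0]
s=cv2.imread('pics/s2.png')
cv2.imwrite('pics/s2c.png',cv2.resize(s[180:300,200:360],(800,600),interpolation=2))
for t in (0,.1):print(t,[(proj(K(t+a),'scene')[0]-[200,180])*5 for a in (0,np.pi/2)])
E
```

```text
[0.44625891 0.26985578 3.24440084 0.08842134] [ 0.1  0.1  0.3 -0.3 -0.3  0.  -0.3  0.3 -0.1]
0 [array([473.58934392, 161.95300819]), array([625.52685374, 365.7622053 ])]
0.1 [array([488.79046627, 168.64181791]), array([624.22955972, 378.84257562])]
```

View pics/s2c.png

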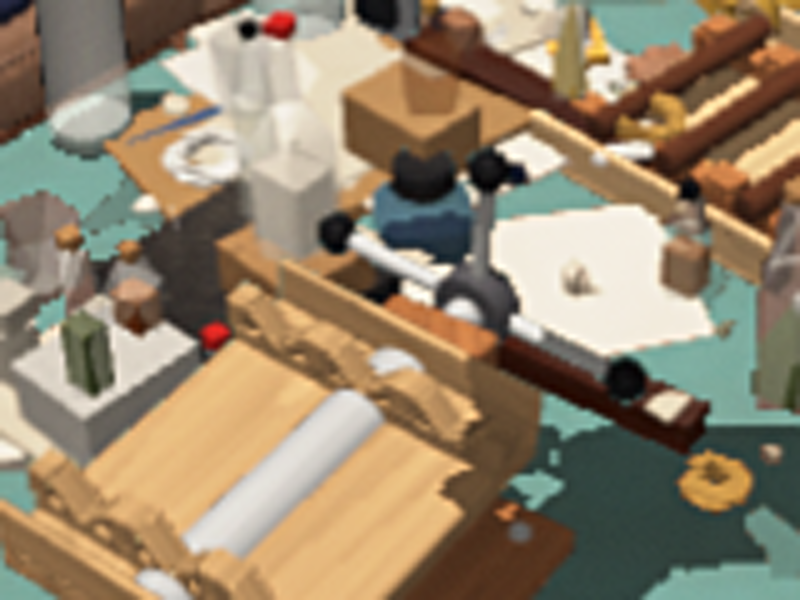

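Knob a at (487,168) in the scene crop confirms about 0.09 rad left. I push the far knob (d) down by that amount with shut fingers.

```bash
sed -i 's/^SX,.*/SX,SY,SYAW=.44626,.26986,3.2444/' h.py; python3 - <<'E'
from h import *
o=down(np.degrees(SYAW)-180)
k=stand_pts(knob(.088-np.pi/2),SX,SY,SYAW)[0]
fingers.gripper_to(0)
robot.move_to([k[0],k[1],.22],o)
robot.line_to([k[0],k[1],.150],velocity=.1)
hit=robot.line_to([k[0],k[1],.125],velocity=.02,f_stop=2)
z=robot.current_tool_pos()[2];print(hit,z,k)
robot.line_to([k[0],k[1],z-.0072],velocity=.03)
print(robot.current_tool_pos(),robot.current_contact_force())
robot.line_to([k[0],k[1],.26])
c=stand_pts([.06,0.03,0],SX,SY,SYAW)[0]
robot.move_to([c[0],c[1],.36],o)
w=snap('wrist','w3.png');snap('scene','s3.png');T=Tw2c('wrist')
K=lambda th:stand_pts(knob(th),SX,SY,SYAW)[0]
p=proj(K(0),'wrist')[0];x,y=p.round().astype(int)
m=(w[y-10:y+18,x-11:x+12].max(2)<45);ys,xs=np.nonzero(m);print('a pred',p,'seen',x-11+xs.mean(),y-10+ys.mean())
print(robot.current_time_s())
E
```

```text
True 0.13764449818458419 [0.53812087 0.13658364 0.11185514]
[0.5384263  0.1365997  0.13034989] [2.0833243  1.39891826 2.40731633]
a pred [425.04030913 136.2279119 ] seen 424.7402597402597 135.65584415584416
16.225
```

```bash
python3 - <<'E'
from h import *
o=down(-6.3)
robot.move_to([.42,-.18,.27],o)
w=snap('wrist','w4.png');T=Tw2c('wrist');np.save('T4.npy',T)
for n in('rod_1','sanding_block','block_rest','rod_rack'):
    for d in recognise(n,'wrist'): print(n,np.round(d['rect']),round(d['p'],2),onplane(d['rect'][:2],.031 if n=='rod_1' else .02,'wrist').round(4))
print(robot.current_joint_positions())
E
```

```text
rod_1 [305. 116. 122.  17.] 0.84 [ 0.5051 -0.166   0.031 ]
rod_1 [303.  71. 129.  14.] 0.71 [ 0.5572 -0.1696  0.031 ]
rod_1 [307. 161. 112.  17.] 0.57 [ 0.4485 -0.161   0.031 ]
sanding_block [444. 143.  89.  43.] 0.69 [ 0.4527 -0.3458  0.02  ]
sanding_block [ 54. 186. 108. 158.] 0.64 [0.4532 0.2005 0.02  ]
block_rest [445. 141. 107.  68.] 0.61 [ 0.4544 -0.3466  0.02  ]
rod_rack [307. 112. 163. 147.] 0.81 [ 0.5102 -0.1692  0.02  ]
[ 72.32235363  13.31592377 -60.67162079  96.33413105  11.88874564
  77.29453981 -86.50684168]
```

View pics/w4.png

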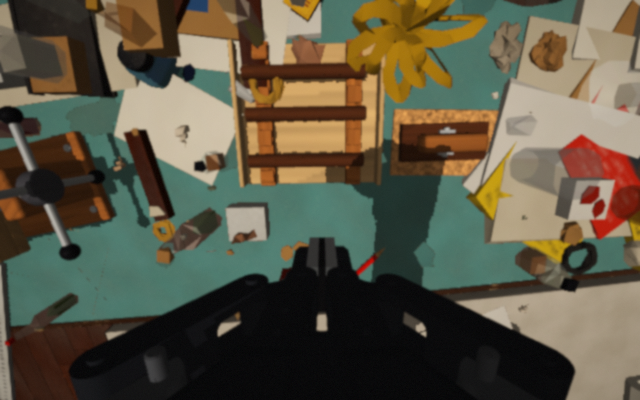

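The wrist view shows the rods at rows 71, 113 and 160, spanning columns of about 245 to 364, and the block on its mat at (445,143). That agrees with the top view. I check the IK for both yaw choices, then place the first rod.

```bash
cat >> h.py <<'E'
RODS=[(.5565,-.171),(.5055,-.168),(.449,-.1635)]
SEATS=[-.044,0,.044]
def place(i,sgn,ryaw=-6.3):
    o1=down(ryaw+sgn*90); o2=down(np.degrees(SYAW)-180+sgn*90)
    x,y=RODS[i]; s=stand_pts([SEATS[i],0,0],SX,SY,SYAW)[0]
    fingers.gripper_to(.42)
    robot.move_to([x,y,.2],o1)
    robot.line_to([x,y,.06],velocity=.2)
    print('down',robot.line_to([x,y,.035],velocity=.06,f_stop=8))
    fingers.gripper_to(0,force=30); print('gap',robot.current_finger_gap())
    robot.line_to([x,y,.27],velocity=.2); print('gap',robot.current_finger_gap())
    robot.move_to([s[0],s[1],.27],o2); print('gap',robot.current_finger_gap())
    robot.line_to([s[0],s[1],.155],velocity=.15)
    print('stop',robot.line_to([s[0],s[1],.1375],velocity=.03,f_stop=5),robot.current_tool_pos(),robot.current_contact_force())
    fingers.gripper_to(.30)
    robot.line_to([s[0],s[1],.27],velocity=.15)
E
python3 - <<'E'
from h import *
for sgn in(1,-1):
    print([np.round(robot.inverse_kinematics([x,y,.1],down(-6.3+sgn*90)),0).tolist() for x,y in RODS[::2]], [np.round(robot.inverse_kinematics(stand_pts([s,0,.15],SX,SY,SYAW)[0].tolist(),down(5.9+sgn*90)),0).tolist() for s in SEATS])
E
```

```text
[[57.0, 47.0, -68.0, 91.0, 45.0, 73.0, -25.0], [68.0, 36.0, -69.0, 108.0, 37.0, 64.0, -22.0]] [[2.0, 31.0, -47.0, 92.0, 24.0, 68.0, -45.0], [7.0, 29.0, -54.0, 98.0, 25.0, 66.0, -49.0], [12.0, 26.0, -61.0, 104.0, 25.0, 65.0, -53.0]]
[[7.0, 29.0, 11.0, 93.0, -6.0, 59.0, -166.0], [9.0, 18.0, 11.0, 110.0, -4.0, 53.0, -164.0]] [[10.0, 37.0, -62.0, 92.0, 34.0, 72.0, 128.0], [11.0, 32.0, -62.0, 98.0, 30.0, 69.0, 127.0], [12.0, 26.0, -61.0, 104.0, 25.0, 65.0, 127.0]]
```

```bash
python3 - <<'E'
from h import *
robot.move_j([17.5,15,0,87,0,78,11]); print(robot.current_tool_pos(),robot.current_eef_rot())
place(0,1)
print(robot.current_joint_positions(),robot.current_time_s())
s=snap('scene','s5.png');w=snap('wrist','w5.png')
cv2.imwrite('pics/s5c.png',cv2.resize(s[180:300,200:360,::-1],(800,600),interpolation=2))
E
```

```text
[ 0.50144025 -0.17604173  0.27184686] [-1.79976879e+02 -4.00859674e-03  8.34734574e+01]
down False
gap 0.19644045698703222
gap 0.19786727912411742
gap 0.20078473054884222
stop False [0.4908511  0.27439525 0.13773974] [ 2.00101012 -0.70789711  0.56808844]
[-19.24402245  19.55854638 -16.05816489  82.04862979   5.40065952
  79.28265893 -29.54727896] 28.05
```

View pics/s5c.png

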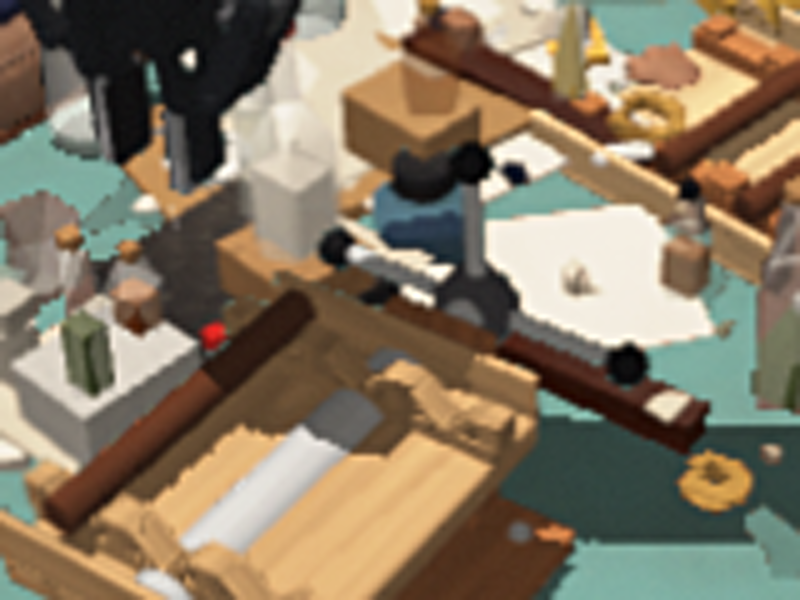

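Rod 1 lies in the far notches, from (55,515) to (310,295) in the crop, and knob a is still at the 0 rad position. I place the other two.

```bash
python3 - <<'E'
from h import *
place(1,1); place(2,1)
o=down(np.degrees(SYAW)-180+90)
print(robot.current_time_s())
c=stand_pts([0,.09,0],SX,SY,SYAW)[0]
robot.move_to([c[0],c[1]-.03,.34],o)
w=snap('wrist','w6.png');s=snap('scene','s6.png')
S=lambda x,y,z:proj(stand_pts([x,y,.105+z],SX,SY,SYAW),'wrist')[0].round(0).tolist()
for x in SEATS: print('rod ends pred',S(x,.075,.0287),S(x,-.075,.0287))
print('knob a',proj(stand_pts(knob(0),SX,SY,SYAW),'wrist'))
E
```

```text
down False
gap 0.20058563712631208
gap 0.19446054804069782
gap 0.19863895909747037
stop True [0.44733413 0.26995543 0.13859271] [2.21747576 0.00764213 1.39875707]
down False
gap 0.1929920344141808
gap 0.1938035534792266
gap 0.19263511460831537
stop True [0.40337992 0.26550477 0.1382232 ] [0.69114529 0.4154452  2.15249569]
46.7417
rod ends pred [363.0, 151.0] [369.0, 6.0]
rod ends pred [326.0, 151.0] [327.0, 6.0]
rod ends pred [289.0, 151.0] [285.0, 6.0]
knob a [[326.08331303 217.81166549]]
```

View pics/w6.png

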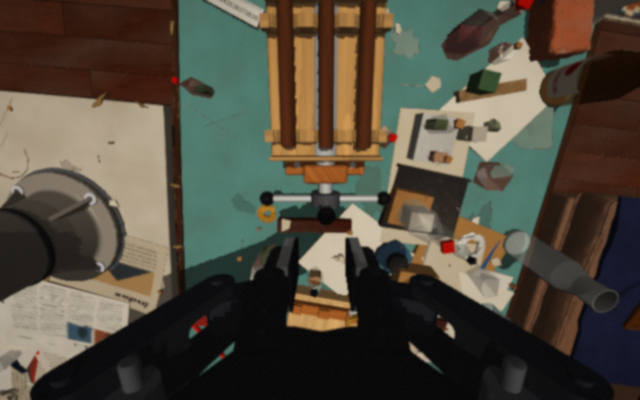

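All three rods are seated, with their wheel ends at about row 150 (expected 151). Next the block: a close look first, then the grasp.

```bash
python3 - <<'E'
from h import *
fingers.gripper_to(.45)
robot.move_to([.452,-.425,.2],down(85.8))
w=snap('wrist','w7.png');snap('top','t7.png')
for n in('sanding_block','block_rest'):
  for c in('wrist','top'):
    for d in recognise(n,c): print(n,c,np.round(d['rect']),round(d['p'],2),onplane(d['rect'][:2],.03 if n[0]=='s' else .006,c).round(4))
# rib/mat corners helper grid
for P in [(.45,-.31,.049),(.45,-.39,.049),(.452,-.35,.006)]: print(P,proj(P,'wrist').round(0))
cv2.imwrite('pics/w7c.png',cv2.resize(w[20:270,160:480,::-1],(768,600),interpolation=2))
E
```

```text
sanding_block wrist [316. 119.  48. 116.] 0.87 [ 0.4527 -0.3463  0.03  ]
sanding_block top [435. 235.  37.  17.] 0.58 [ 0.4483 -0.3406  0.03  ]
sanding_block top [217. 226.  58.  11.] 0.58 [0.4561 0.2823 0.03  ]
block_rest wrist [318. 121.  81. 135.] 0.72 [ 0.4545 -0.3482  0.006 ]
block_rest top [437. 235.  48.  34.] 0.71 [ 0.4509 -0.3527  0.006 ]
(0.45, -0.31, 0.049) [[310.  77.]]
(0.45, -0.39, 0.049) [[317. 164.]]
(0.452, -0.35, 0.006) [[317. 123.]]
```

View pics/w7c.png

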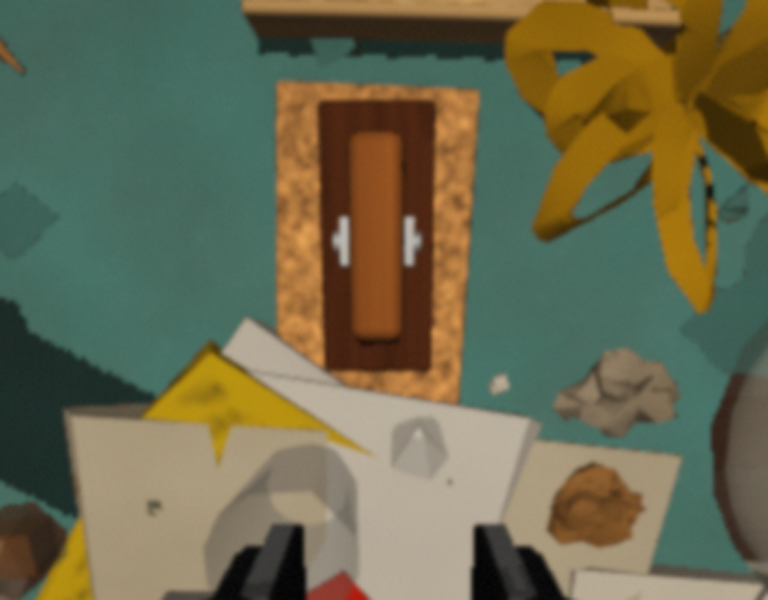

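The rib top runs from about (316,76) to (317,160) in the full picture, so it is aligned with the tool at yaw 85.8. The sole is centred on the mat. Grasp it.

```bash
python3 - <<'E'
from h import *
a=onplane((316.4,76),.049,'wrist');b=onplane((316.7,160.5),.049,'wrist');m=(a+b)/2;print(a,b,m)
yaw=np.degrees(np.arctan2(*(a-b)[[1,0]]));print(yaw)
corn=[onplane((160+x/2.4,20+y/2.4),.006,'wrist') for x,y in((277,82),(480,92))];print(corn)
o=down(yaw)
robot.line_to([m[0],m[1],.14],o)
robot.line_to([m[0],m[1],.08])
print(robot.line_to([m[0],m[1],.042],velocity=.05,f_stop=6))   # rib centre at z .006+.034=.040
fingers.gripper_to(0,force=60);print('gap',robot.current_finger_gap())
g=robot.current_tool_pos();np.save('g.npy',[*g,yaw]);print(g)
robot.line_to([g[0],g[1],.27]);print('gap',robot.current_finger_gap(),robot.current_contact_force())
ys=np.degrees(SYAW)
c=stand_pts([0,.037,0],SX,SY,SYAW)[0]
robot.move_to([c[0],c[1],.29],down(ys));print('gap',robot.current_finger_gap(),robot.current_contact_force(),robot.current_joint_positions())
snap('wrist','w8.png');s=snap('scene','s8.png')
cv2.imwrite('pics/s8c.png',cv2.resize(s[120:300,200:440,::-1],(800,600),interpolation=2))
E
```

```text
[ 0.45562251 -0.30952843  0.049     ] [ 0.44994904 -0.38703064  0.049     ] [ 0.45278577 -0.34827954  0.049     ]
85.81318752509232
[array([ 0.41415731, -0.27754082,  0.006     ]), array([ 0.50254369, -0.28802283,  0.006     ])]
False
gap 0.2508333451414946
[ 0.45334909 -0.34861622  0.04269481]
gap 0.24694948623399596 [-0.70565096 -1.12320992 -2.05821422]
gap 0.2467142948010021 [-0.18000752 -0.32956389 -2.31906622] [ 17.52862793  21.9255395  -63.29014478  87.11651944  19.6676707
  83.0979607   49.21959239]
```

View pics/s8c.png

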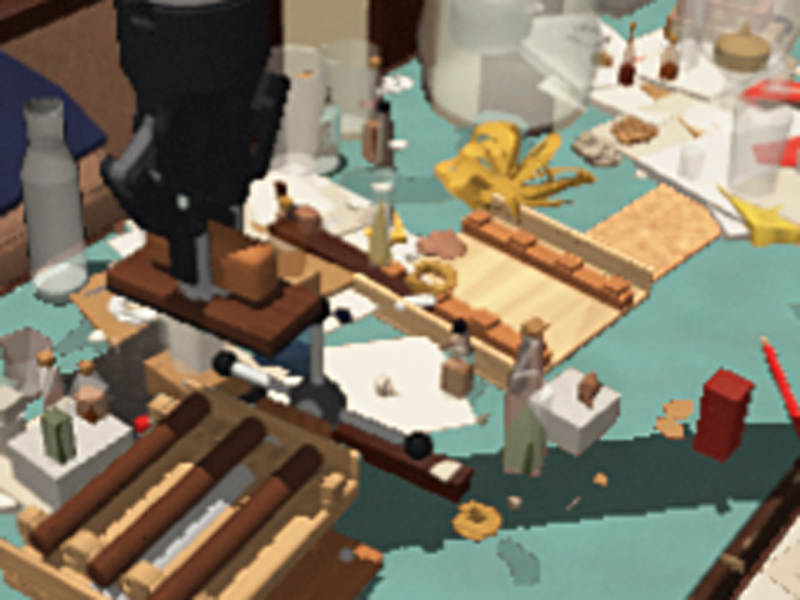

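The block is held level above the rods. Now touch down and stroke under force control.

```bash
python3 - <<'E'
from h import *
P=lambda y,z:[*stand_pts([0,y,0],SX,SY,SYAW)[0][:2],z]
robot.line_to(P(.037,.195),velocity=.1); robot.pause(.3)
F0=np.mean([robot.current_contact_force() for _ in range(5)],0);print('F0',F0)
hit=robot.line_to(P(.037,.172),velocity=.015,f_stop=3)
z=robot.current_tool_pos()[2];print(hit,z,'gap',robot.current_finger_gap())
fz=lambda:robot.current_contact_force()[2]-F0[2]
zc=z
for _ in range(8):
    robot.pause(.1);f=fz();print('press',round(f,1),round(zc,4))
    if 5<f<10: break
    zc-=np.clip((7-f)*.00015,-.001,.0008); robot.line_to(P(.037,zc),velocity=.02)
robot.pause(.2)
for y in np.linspace(.037,-.038,26)[1:]:
    robot.line_to(P(y,zc),velocity=.03);F=np.array(robot.current_contact_force())-F0;f=F[2]
    print(round(y,3),F.round(1),round(zc,4),round(robot.current_finger_gap(),3))
    zc-=np.clip((7-f)*.0001,-.0006,.0006)
robot.pause(.3)
robot.line_to(P(-.038,.29),velocity=.1);print('gap',robot.current_finger_gap(),robot.current_time_s())
s=snap('scene','s9.png');snap('top','t9.png')
cv2.imwrite('pics/s9c.png',cv2.resize(s[120:300,200:440,::-1],(800,600),interpolation=2))
E
```

```text
F0 [-0.0718465  -0.56265389 -2.14294461]
True 0.17926075215480286 gap 0.2482980516556262
press 8.8 0.1793
0.034 [-0.6  1.2  3. ] 0.1793 0.248
0.031 [-0.8 -2.8  7.3] 0.1789 0.245
0.028 [ 0.1 -2.3  7.6] 0.1789 0.247
0.025 [-0.5 -3.   8.2] 0.179 0.251
0.022 [ 1.9 -2.4  6.9] 0.1791 0.248
0.019 [ 0.7 -3.6  7.5] 0.1791 0.25
0.016 [ 1.1 -2.8  8.1] 0.1791 0.244
0.013 [ 0.3 -1.7  7.4] 0.1792 0.25
0.01 [ 0.4 -2.   6.6] 0.1793 0.245
0.007 [ 0.2 -3.1  7.4] 0.1792 0.246
0.004 [ 0.6 -1.7  6.7] 0.1793 0.25
0.001 [ 0.5 -3.   8.9] 0.1792 0.245
-0.002 [ 0.6 -1.3  6.3] 0.1794 0.248
-0.005 [ 0.2 -0.9  6.1] 0.1794 0.247
-0.008 [ 0.1 -2.2  6.3] 0.1793 0.248
-0.011 [ 0.6 -3.   6.4] 0.1792 0.245
-0.014 [ 0.8 -2.4  7.6] 0.1791 0.249
-0.017 [ 0.8 -1.2  7.4] 0.1792 0.246
-0.02 [ 0.2 -2.2  6.8] 0.1792 0.25
-0.023 [ 0.3 -2.6  7.2] 0.1792 0.249
-0.026 [ 0.6 -2.7  6.9] 0.1792 0.25
-0.029 [ 1.7 -2.8  6. ] 0.1792 0.245
-0.032 [ 0.8 -3.8  8.6] 0.1791 0.248
-0.035 [ 0.7 -1.8  7.4] 0.1793 0.247
-0.038 [ 0.5 -2.4  5.8] 0.1793 0.25
gap 0.24479120793703896 67.1417
```

View pics/s9c.png

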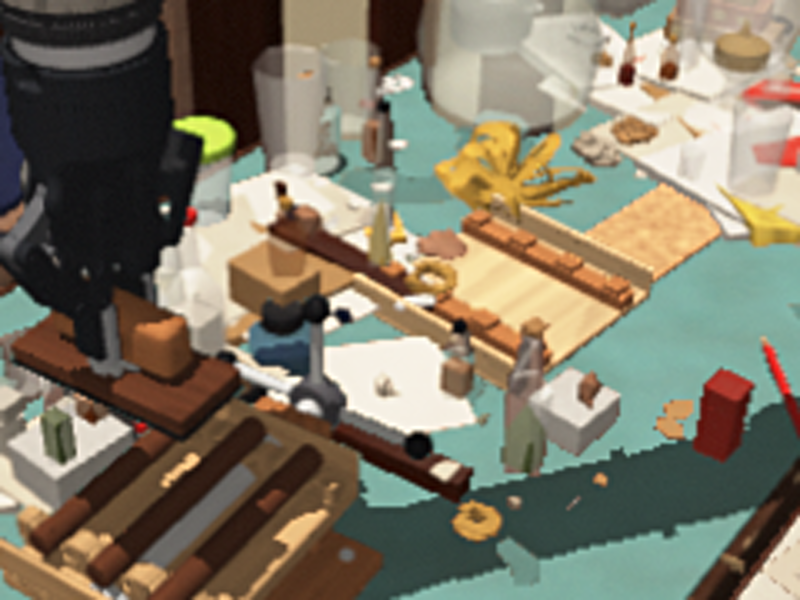

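The stroke held 6 to 9 N throughout (one 3 N reading at the start), and the rods and carrier are unmoved. Set the block back.

```bash
python3 - <<'E'
from h import *
g=np.load('g.npy');yaw=g[3]
p=robot.current_tool_pos()
robot.move_to([g[0],g[1],.27],down(yaw));print('gap',robot.current_finger_gap())
robot.line_to([g[0],g[1],.07],velocity=.15)
print(robot.line_to([g[0],g[1],.040],velocity=.02,f_stop=3),robot.current_tool_pos())
fingers.gripper_to(.45)
robot.line_to([g[0],g[1],.2],velocity=.15)
robot.line_to([g[0],-.425,.2])
w=snap('wrist','w10.png');t=snap('top','t10.png')
for n in('sanding_block','block_rest'):
    for d in recognise(n,'wrist')[:1]: print(n,np.round(d['rect']),onplane(d['rect'][:2],.03 if n[0]=='s' else .006,'wrist').round(4))
a=cv2.resize(w[20:270,160:480,::-1],(400,312));b=cv2.resize(t[170:270,170:298,::-1],(400,312))
cv2.imwrite('pics/f.png',np.hstack([a,b]));print(robot.current_time_s())
E
```

```text
gap 0.24505498941856113
True [ 0.4532469  -0.34857059  0.04264061]
sanding_block [317. 119.  50. 114.] [ 0.4549 -0.3458  0.03  ]
block_rest [320. 121.  83. 135.] [ 0.4576 -0.3476  0.006 ]
74.675
```

View pics/f.png

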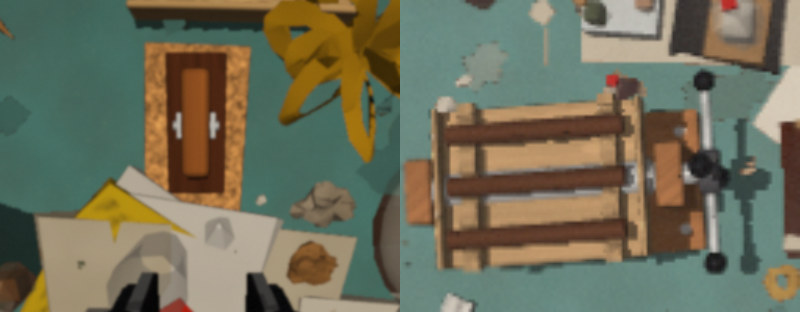

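The left view shows the block flat and centred on the mat. The right view shows all three rods in their notches with the carrier level.

```bash
python3 -c "
from h import *
print(workorder.close_job())"
```

```text
the job is handed in; nothing more can be done
None
```

The job is handed in: the carrier's notched side is up, all three rods are seated and were rubbed in one continuous stroke, and the block is back flat on its cork mat; the judge returned no verdict.

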